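Take the carved bracket out of its holding fixture and hold it up level

TASK

The wooden bracket being carved is trapped by its foot in the holding fixture. Slide it along the rails until you feel it come up against the end stop, where its foot is free, then lift it straight up without wrenching it, keeping it level so that the small rosette lying loose on top stays where it is. Finish with the bracket still in the gripper, held still and level at least 10 cm above where it sat, over the place it was lifted from; leave the other things on the bench alone.

Things in the scene. Friction and masses are not known exactly. Their poses are not given: they have to be found in the camera images.
- bracket: Loose pale wooden bar 180 mm long (x), 46 wide (y; flat flanks, half-round ends), 0.22 to 0.43 kg, balanced at its middle. Origin: centre of the foot's underside, z up. Foot flange z 0-10 mm (60 long, 52 wide), neck 26 wide to z 25, bar z 25-75. Grip across the flanks at mid-length, from above, near z 53 (flutes beyond 27 mm from the middle). +x end faces the stop, 40 to 70 mm short of it.
- rosette: The rosette, a small carved disc 36 mm across and 9 mm thick (button in the middle to 15 mm), 15 g, lying loose on the bracket's top (bracket z 75 mm), centred 52 to 66 mm from the bracket's middle towards its +x end. Origin at the centre of its underside.
- fixture: Fixed dark wooden channel 297 mm long, 83 wide; x along it to its end stop, z up, origin on the bench under point release. Floor 12 mm thick, walls to z 26. Two aluminium lips (z 26-34, 34 apart) trap the foot from x=-185 to -38 mm; beyond, open above. Stop: block at the end, inner face x=+90, top z 74. Foot play: 3.5 mm each side, 4 mm under the lips. Drags if pressed down; free if raised 2 mm.
- release (a point): Point on the channel's floor (12 mm above the bench), on its centre line, where the bracket's origin is when its end touches the end stop and its foot can be lifted out. Axes as the fixture's: x towards the stop.
- gouge_wide: Carving gouge lying beside the fixture (on its +y side, about 120 mm from its centre line), 243 mm long, 24 mm thick handle, 22 mm blade. Leave alone. Origin on the bench under it; x towards its blade.
- gouge_narrow: The same kind of gouge with a 10 mm blade, lying on the fixture's -y side. Leave alone.
- offcut: Wooden offcut 70 x 35 x 22 mm, on the fixture's -y side towards its stop. Leave alone. Origin at the centre of its underside.
- mallet: Carver's mallet standing on its head, 246 mm high, 86 mm across, at the right of the bench. Leave alone.
- stone: Grey sharpening stone 200 x 60 x 25 mm, lying at the right. Leave alone.
- pot: White pot 80 mm across, 95 mm high, at the right, towards the far edge. Leave alone.
- square: Try square with wooden stock 100 mm long and a steel blade 150 mm long, lying at the left. Leave alone.
Things that resemble listed ones, but are neither listed nor needed, are in the scene too. Leave any green or red look-alike of the bracket alone.

How it is judged (in metres and radians):
On the way:
1. the bracket is slid up against the end stop (within 6 mm), still down in the channel, its rosette on it (x of bracket in the frame of release above -0.006 m and z of bracket in the frame of release below 0.008 m and x of rosette in the frame of bracket between 0.035 and 0.082 m and y of rosette in the frame of bracket between -0.016 and 0.016 m and z of rosette in the frame of bracket between 0.07 and 0.082 m), for 0.1 s.
At the end, for the whole second after the job is handed in: Bracket in the fingers, foot 90 mm or more above the channel floor, within 80 mm horizontally of the release place, off the fixture, tilted under 0.08 rad, slower than 20 mm/s and 0.15 rad/s; rosette flat on its top (bracket x 35 to 82 mm, y within 16 mm) (z of bracket in the frame of release above 0.09 m and horizontal distance between bracket and release below 0.08 m and angle between bracket's own z axis and vertical below 0.08 rad and linear speed of bracket below 0.02 m/s and angular speed of bracket below 0.15 rad/s and contact force between bracket and the fingers above 1 N and contact force between bracket and fixture below 0.1 N and x of rosette in the frame of bracket between 0.035 and 0.082 m and y of rosette in the frame of bracket between -0.016 and 0.016 m and z of rosette in the frame of bracket between 0.07 and 0.082 m); the arm keeps its last pose, push and grip.
It fails at once if the bracket is wrenched against the fixture (over 80 N) (contact force between bracket and fixture above 80 N).
It fails at once if the bracket is tipped by more than 0.2 rad (angle between bracket's own z axis and vertical above 0.2 rad).
It fails at once if another thing on the bench is moved by more than 30 mm (distance of any of gouge_wide, gouge_narrow, offcut, mallet, stone, pot, square from where it was at the start of the episode above 0.03 m).
It also fails if it takes over 40 s, if anything falls off the work surface, if the arm or the gripper's body presses on something with over 40 N, if the wrist force passes 120 N, or if a joint passes its speed limit or range.

ROBOT

A 6-joint arm with a two-finger parallel gripper is mounted at the origin on the work surface. World frame = base frame: x ahead of the robot, y to its left, z up, the work surface at z = 0. Lengths are in mm, angles in rad, forces in N, time in s.
With the tool pointing down it reaches from about 275 to 1000 mm from the base axis. Payload 8.4 kg.
Tool frame: the origin (TCP) lies midway between the tips of the shut fingers; the grasp point (between the pads) lies 19 mm behind it; z points along the fingers, y is the direction in which the jaws open and shut (so a half turn about z gives the same grasp; the last joint's range is limited). The gripper opens to 85 mm and grips with 20 to 120 N. Pads are 22 mm wide; open, the fingers measure 114 mm over their backs; the gripper's body (76 mm by 85 mm) begins 54 mm behind the grasp point. The pads swing forward as they close: fully open they stand 13 mm farther back than shut.
Start: joints at [1.196, 0.353, 1.633, -0, 1.155, -0.002], TCP at [227.639, 582.072, 231.281] pointing down, gripper open.
Joint ranges: [-2.63, 2.63], [-0.92, 2.1], [0.06, 2.66], [-1.3, 4.44], [0, 2.69], [-3.02, 3.02]. Speed limits (rad/s): [2.22, 2.22, 2.79, 3.14, 3.14, 3.14].

INTERFACE

Orientations are given as [roll, pitch, yaw] about the fixed x, y, z axes, in that order (R = Rz(yaw) Ry(pitch) Rx(roll)).
In Python, from rig import r gives the robot as it stands. The module is installed in compiled form; this text tells all that it offers.
- The arm moves only by the tool drive_tool, never from a script. Its argument "moves" is a list of rows, each a list of 3 entries, a list of its own where there are three numbers: the closure, from 0 (fully open) to 1 (shut), then the shift along the tool's x, y, z in cm, then the turn about the tool's z in degrees. In form: [[claw, [dx, dy, dz], roll], ...]. A call has 1 to 12 rows; each row is the pose to reach, as a shift and turn from the pose measured when the call began, along the tool's axes at that moment; what a row does not reach only later rows make up. A row lasts 1/8 s, in which the tool goes at most 62.5 mm and 10.7 degrees, less where a joint would pass 70% of its speed; a pose out of reach is approached as far as the arm can. A call with a gripper value outside its range is refused whole. The fingers move at their own pace and stop on an object; "grip_force" is the grip in N (left out, the last holds). Time passes only in rows, so rows that repeat a pose let the fingers close. It gives the time, the measured TCP pose, the force and the opening at its end, in the units of the state.
- r.sense(): the state, without advancing time (a new reading comes with each control period).
- r.grab_frame(name): name is "side" or "top"; returns a dict with "color" (384x512x3 uint8, red, green, blue), "fx", "fy", "cx", "cy" (pixels), "pose" (4x4, takes a point from camera to world coordinates). Camera axes: x right, y up, looking along -z (the intrinsics and any distortion apply to the point x, -y, -z); pixel columns grow to the right and rows downward; lengths in mm; the calibration is good to about 2 mm. A picture is of the moment at which its call begins. There is no depth.
- r.sign_off(): hands the job in, once; it reports no verdict.
Trained networks look in the newest picture that a camera, given by its name, has taken for a name from the list of things; names that differ only in an ending like _2 or _b are one class to them, and where a whole thing is asked for, a point or a joint stands for the part that bears it (a point fixed in the world has none). Each returns a list of dicts, best first, with "score" (0 to 1); they miss things now and then, are a little off and sometimes report something else, mostly with a low value. They report only what shows in the picture. A call takes as long as a camera call. They do not tell look-alikes from the thing itself.
- r.outline_of(thing, camera): "mask" (384x512 bool, what is visible of it) and "at" ([column, row] in pixels, amid what is visible of it).
- r.spot_point(thing, camera): "at" ([column, row] in pixels: a listed point, or the origin of a listed thing).
The state is a dict: "clock": time; "qpos": joint angles; "qvel": joint speeds; "joint_efforts": joint torques, N m; "eef_pos": TCP position; "tcp_rot": TCP orientation; "contact_force": force on the tool from outside, world axes, zero at the start; "wrist_torque": the same for the moment, N m; "opening": opening from 0.0 (shut) to 1.0 (fully open).
Only numpy, scipy, OpenCV 4.12 (cv2) and the standard library are available. Lean on these libraries where they do the work, as an engineer would, in place of code of your own. Each camera call takes 0.05 s, during which the arm holds its last target.

## Working session

There is one attempt and no reset: what is moved stays moved. The work goes in short steps, Python scripts to look and compute and a tool call to move; the robot and the scene stay as the last step left them, time stands still between calls to the robot, and variables do not carry over. Pictures are saved under pics/ and viewed, and the job is handed in when it is done.

Besides the shell and the picture viewer there is one more tool, called after ">>>" as name(argument=value, ...) on one line, values as JSON. drive_tool: Moves the arm, as the interface text tells. Its arguments: {"type":"object","properties":{"moves":{"type":"array"},"grip_force":{"type":"number"}},"required":["moves"]}

```bash
mkdir -p pics; cat > h.py <<'E'
from rig import r
import numpy as np, cv2
from scipy.spatial.transform import Rotation as R
def save(f,n): cv2.imwrite('pics/'+n,f['color'][:,:,::-1])
def ray(f,uv):
    p=np.array(f['pose']); d=np.array([(uv[0]-f['cx'])/f['fx'],-(uv[1]-f['cy'])/f['fy'],-1.])
    return p[:3,3],p[:3,:3]@d
def atz(f,uv,z):
    o,d=ray(f,uv); return o+d*(z-o[2])/d[2]
def proj(f,P):
    p=np.array(f['pose']); c=p[:3,:3].T@(np.array(P,float)-p[:3,3]); return np.array([f['cx']-f['fx']*c[0]/c[2],f['cy']+f['fy']*c[1]/c[2]])
E
python3 - <<'E'
from h import *
for c in ['top','side']:
    f=r.grab_frame(c); save(f,c+'0.png'); print(c,{k:v for k,v in f.items() if k!='color'})
    for t in ['bracket','rosette','release','fixture']:
        for o in r.spot_point(t,c)[:3]: print(t,'pt',o)
    for t in ['bracket','rosette','fixture']:
        for o in r.outline_of(t,c)[:3]:
            m=o['mask'];print(t,o['score'],o['at'],m.sum(),cv2.minAreaRect(np.argwhere(m)[:,::-1].astype(np.float32)))
print(r.sense())
E
```

```text
top {'fx': 432.0196059533341, 'fy': 432.0196059533341, 'cx': 251.51183434247608, 'cy': 196.05096610796227, 'pose': array([[-2.96278298e-02,  9.77444130e-01, -2.09105632e-01,
         2.11624364e+02],
       [-9.99560951e-01, -2.90376307e-02,  5.89252463e-03,
        -2.34577504e+01],
       [-3.12318505e-04,  2.09188407e-01,  9.77875305e-01,
         1.34905039e+03],
       [ 0.00000000e+00,  0.00000000e+00,  0.00000000e+00,
         1.00000000e+00]])}
bracket pt {'at': [266.2, 193.6], 'score': 0.87}
bracket pt {'at': [141.0, 273.7], 'score': 0.69}
bracket pt {'at': [162.8, 200.0], 'score': 0.67}
rosette pt {'at': [244.3, 187.1], 'score': 0.59}
release pt {'at': [250.0, 187.1], 'score': 0.75}
fixture pt {'at': [250.3, 191.3], 'score': 0.68}
bracket 0.89 [163.4, 199.2] 967 ((163.20001220703125, 199.60000610351562), (59.45081329345703, 19.60611915588379), 71.56504821777344)
bracket 0.68 [136.8, 274.8] 1156 ((137.66429138183594, 274.88134765625), (62.19711685180664, 21.12270164489746), 54.1623420715332)
bracket 0.65 [269.1, 191.8] 962 ((266.82861328125, 189.83697509765625), (59.18226623
[... 1823 characters left out ...]
82543945), 7.125016689300537)
{'clock': 0.8, 'qpos': array([ 1.19559907e+00,  3.52989712e-01,  1.63340523e+00,  1.12747595e-05,
        1.15520490e+00, -2.42543760e-03]), 'qvel': array([-0.00064712,  0.00113979, -0.00112746, -0.00020375, -0.00119853,
        0.00055021]), 'joint_efforts': array([-8.72841956e-04, -6.05101347e+01, -3.42438912e+01,  8.89982061e-05,
        7.28437535e-04,  6.95568659e-06]), 'eef_pos': array([227.6347618 , 582.06968056, 231.28515559]), 'tcp_rot': array([-3.14158549e+00, -1.03324092e-05,  2.76881629e+00]), 'contact_force': array([-0.84392074,  0.92291174,  0.56104222]), 'wrist_torque': array([-0.00135996,  0.00583906,  0.00939778]), 'opening': 1.0011845409611968}
```

```bash
python3 - <<'E'
import cv2
for n,(a,b,c,d) in {'top0':(150,120,330,260),'side0':(170,110,350,260)}.items():
    i=cv2.imread(f'pics/{n}.png'); cv2.imwrite(f'pics/{n}c.png',cv2.resize(i[b:d,a:c],None,fx=4,fy=4,interpolation=cv2.INTER_CUBIC))
E
```

```text
(no output)
```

View pics/top0.png

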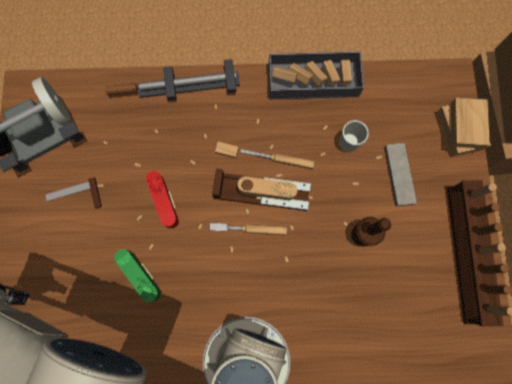

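View pics/top0c.png

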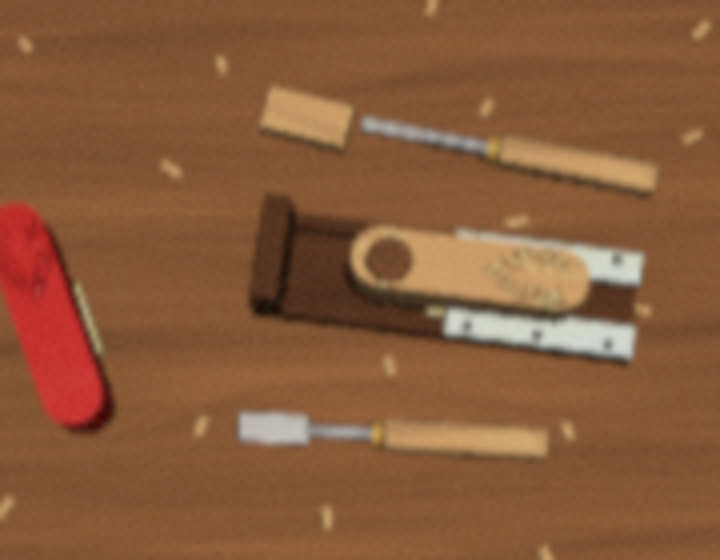

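View pics/side0c.png

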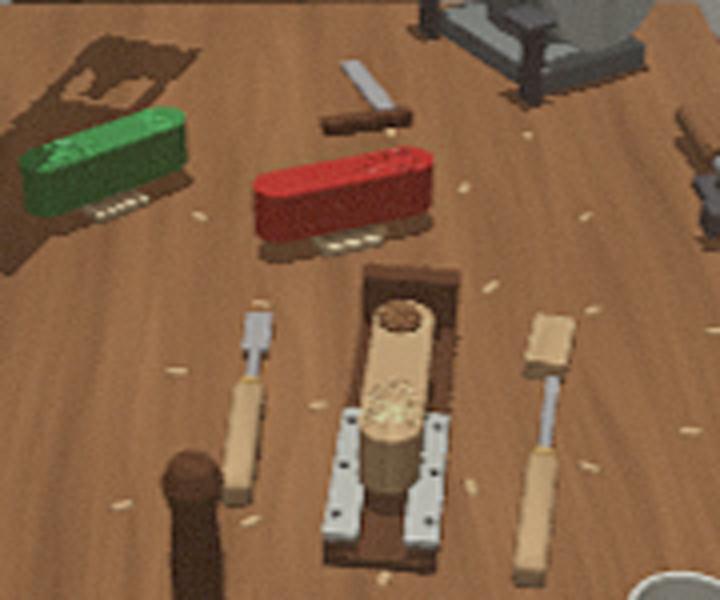

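Top view: the pale bracket is around (268,187) with the dark rosette at its left end, (247,185). The stop is at the left, around (217,183), and the lips are on the right. Next I'll fit the poses.

```bash
cat > fit.py <<'E'
from h import *
from scipy.optimize import minimize, least_squares
def stad(zs,L=180,W=46):
    t=np.linspace(-np.pi/2,np.pi/2,15); h=(L-W)/2
    a=np.c_[h+W/2*np.cos(t),W/2*np.sin(t)]; p=np.r_[a,-a]
    return np.vstack([np.c_[p,np.full(len(p),z)] for z in zs])
def hull(f,pts):
    q=np.array([proj(f,p) for p in pts]); return cv2.convexHull(q.astype(np.float32))[:,0]
def place(pts,x,y,yaw,z=0):
    c,s=np.cos(yaw),np.sin(yaw); return pts@np.array([[c,s,0],[-s,c,0],[0,0,1]])+[x,y,z]
def soft(f,pts,roi):
    S=8;u0,v0,u1,v1=roi; h=hull(f,pts)-[u0,v0]
    m=np.zeros(((v1-v0)*S,(u1-u0)*S),np.uint8); cv2.fillConvexPoly(m,np.round((h+.5)*S).astype(int),255)
    return cv2.resize(m,(u1-u0,v1-v0),interpolation=cv2.INTER_AREA)/255.
E
python3 - <<'E'
from fit import *
F={c:r.grab_frame(c) for c in ['top','side']}
for c in F:
    hsv=cv2.cvtColor(F[c]['color'],cv2.COLOR_RGB2HSV)
    for uv in ([(275,187),(247,185),(300,200),(255,190),(290,188)] if c=='top' else [(268,202),(270,189),(267,228),(262,235)]): print(c,uv,F[c]['color'][uv[1],uv[0]],hsv[uv[1],uv[0]])
# top pale mask
f=F['top'];img=f['color'].astype(int)
roi=(205,160,325,220)
u0,v0,u1,v1=roi
sub=img[v0:v1,u0:u1]
pale=((sub[...,0]>165)&(sub[...,0]-sub[...,2]>45)).astype(np.uint8)
n,l,st,_=cv2.connectedComponentsWithStats(pale,connectivity=4); k=1+np.argmax(st[1:,4]); pale=(l==k).astype(np.uint8)
c,_=cv2.findContours(pale,cv2.RETR_EXTERNAL,cv2.CHAIN_APPROX_NONE); h=cv2.convexHull(np.vstack(c)); pm=np.zeros_like(pale); cv2.fillConvexPoly(pm,h,1)
print('pale',pm.sum())
white=((sub.min(2)>150)).astype(np.uint8); print('white',white.sum())
cv2.imwrite('pics/masks.png',np.vstack([cv2.resize(x*255,None,fx=5,fy=5) for x in (pm,white)]))
top=stad([75])
def cost(p): return np.abs(soft(f,place(top,*p),roi)-pm).sum()
g=atz(f,(267,187),75)
best=min((minimize(cost,[g[0],g[1],y],method='Nelder-Mead',options=dict(initial_simplex=[[g[0],g[1],y],[g[0]+6,g[1],y],[g[0],g[1]+6,y],[g[0],g[1],y+.08]])) for y in (1.4,1.5,1.6)),key=lambda q:q.fun)
print(best.x,best.fun)
# lips: mask fit
lips=[np.array([[x,s*y,34.] for x in(-185,-38) for y in(17,41.5)]) for s in(1,-1)]
br=stad([25,75])
def cl(p):
    m=np.clip(sum(soft(f,place(q,*p),roi) for q in lips),0,1)
    b=soft(f,place(br,*best.x),roi); m=m*(1-b)
    return np.abs(m-white*(b<.5)).sum()
a=best.x;x0=np.array([a[0]-0.,a[1]+55,a[2]])
bl=min((minimize(cl,x0+[dx,dy,0],method='Nelder-Mead',options=dict(initial_simplex=[x0+[dx,dy,0],x0+[dx+6,dy,0],x0+[dx,dy+8,0],x0+[dx,dy,.06]])) for dx in(-5,5) for dy in (-10,0,10)),key=lambda q:q.fun)
print('fixture',bl.x,bl.fun)
p=bl.x; d=a[:2]-p[:2]; print('bracket in fixture',d@[np.cos(p[2]),np.sin(p[2])],d@[-np.sin(p[2]),np.cos(p[2])])
ov=f['color'].copy(); ov=cv2.resize(ov[v0:v1,u0:u1],None,fx=6,fy=6,interpolation=cv2.INTER_CUBIC)
def dr(pts,col):
    hh=(hull(f,pts)-[u0,v0]+.5)*6; cv2.polylines(ov,[hh.astype(int)],True,col,1)
dr(place(top,*a),(0,255,0)); [dr(place(q,*p),(255,0,255)) for q in lips]
dr(place(np.array([[x,y,74.] for x in(90,112) for y in(-41.5,41.5)]),*p),(0,255,255))
cv2.imwrite('pics/ov.png',ov[:,:,::-1])
# side check
f=F['side'];u0,v0,u1,v1=225,160,310,260
ov=cv2.resize(f['color'][v0:v1,u0:u1],None,fx=6,fy=6,interpolation=cv2.INTER_CUBIC)
dr(place(top,*a),(0,255,0)); [dr(place(q,*p),(255,0,255)) for q in lips]
dr(place(np.array([[x,y,74.] for x in(90,112) for y in(-41.5,41.5)]),*p),(0,255,255))
cv2.imwrite('pics/ovs.png',ov[:,:,::-1])
E
```

```text
top (275, 187) [185 152 100] [ 18 117 185]
top (247, 185) [104  67  39] [ 13 159 104]
top (300, 200) [149 137 126] [ 14  39 149]
top (255, 190) [205 159 105] [ 16 124 205]
top (290, 188) [194 160 106] [ 18 116 194]
side (268, 202) [187 154 114] [ 16 100 187]
side (270, 189) [129  93  61] [ 14 134 129]
side (267, 228) [113  93  68] [ 17 102 113]
side (262, 235) [70 45 34] [  9 131  70]
pale 876
white 369
[514.28891749 -80.06070627   1.42495143] 64.31372549019608
fixture [517.40889118 -26.11895527   1.40896374] 117.4483967704729
bracket in fixture -53.73964215348667 -5.6122720279836
```

View pics/ov.png

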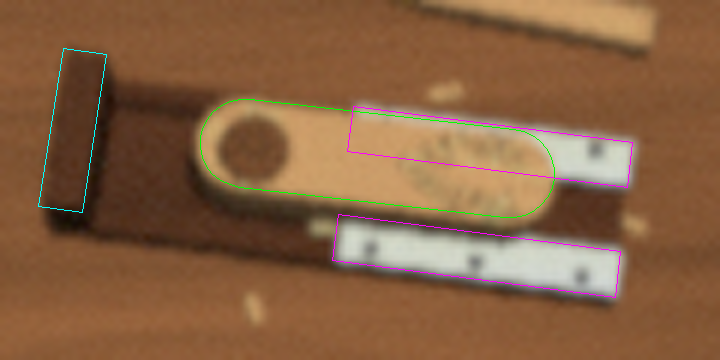

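View pics/ovs.png

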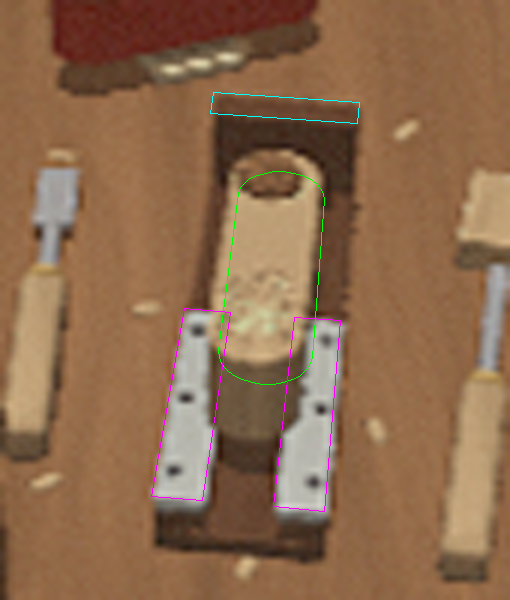

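View pics/masks.png

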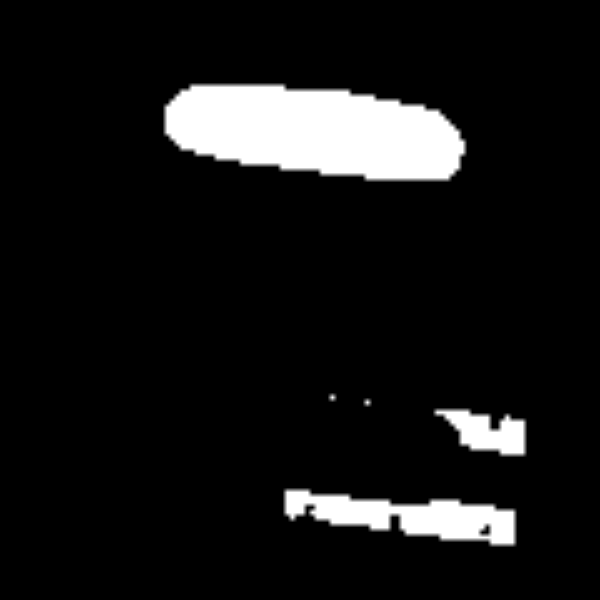

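The bar top is actually at world z=87, because the floor is 12 mm thick. I'll refit with that.

```bash
cat > fit2.py <<'E'
from fit import *
def run(tag,x0=(514,-80,1.42),f0=(517,-26,1.41)):
  F={c:r.grab_frame(c) for c in ['top','side']}
  ROI={'top':(205,160,325,220),'side':(225,160,310,260)}
  top=stad([87.]); br=stad([37.,87.])
  lips=[np.array([[x,s*y,34.] for x in(-185,-38) for y in(17,41.5)]) for s in(1,-1)]
  M={};res={}
  for c in F:
    u0,v0,u1,v1=ROI[c]; sub=F[c]['color'][v0:v1,u0:u1].astype(int)
    sat=sub.max(2)-sub.min(2)
    pale=((sub[...,0]>150)&(sat>45)).astype(np.uint8)
    n,l,st,ce=cv2.connectedComponentsWithStats(pale,connectivity=4)
    tgt=np.array([268,188]) if c=='top' else np.array([268,205])
    k=l[tgt[1]-v0,tgt[0]-u0]; pale=(l==k).astype(np.uint8)
    ct,_=cv2.findContours(pale,cv2.RETR_EXTERNAL,cv2.CHAIN_APPROX_NONE); h=cv2.convexHull(np.vstack(ct)); pm=np.zeros_like(pale); cv2.fillConvexPoly(pm,h,1)
    white=((sub.min(2)>105)&(sat<45)).astype(np.uint8); white=cv2.morphologyEx(white,cv2.MORPH_CLOSE,np.ones((3,3),np.uint8))
    M[c]=(pm,white)
  def nm(fn,x0):
    x0=np.array(x0,float);return min((minimize(fn,x0+d,method='Nelder-Mead',options=dict(initial_simplex=[x0+d,x0+d+[7,0,0],x0+d+[0,7,0],x0+d+[0,0,.08]])) for d in np.array([[0,0,0],[-5,5,-.03],[5,-5,.03]])),key=lambda q:q.fun)
  def show(c,b,p):
    f=F[c];u0,v0,u1,v1=ROI[c]; ov=cv2.resize(f['color'][v0:v1,u0:u1],None,fx=6,fy=6,interpolation=cv2.INTER_CUBIC)
    def dr(pts,col): cv2.polylines(ov,[((hull(f,pts)-[u0,v0]+.5)*6).astype(int)],True,col,1)
    dr(place(top,*b),(0,255,0)); [dr(place(q,*p),(255,0,255)) for q in lips]
    dr(place(np.array([[x,y,74.] for x in(90,112) for y in(-41.5,41.5)]),*p),(0,255,255))
    cv2.imwrite(f'pics/{tag}_{c}.png',ov[:,:,::-1])
  for cams in (['top'],['side'],['top','side']):
    cb=lambda q:sum(np.abs(soft(F[c],place(top,*q),ROI[c])-M[c][0]).sum() for c in cams)
    b=nm(cb,x0)
    def cf(q):
      t=0
      for c in cams:
        m=np.clip(sum(soft(F[c],place(l,*q),ROI[c]) for l in lips),0,1); k=cv2.dilate((soft(F[c],place(br,*b.x),ROI[c])>.05).astype(np.uint8),np.ones((3,3)))==0
        t+=np.abs(m-M[c][1])[k].sum()
      return t
    p=nm(cf,f0); d=b.x[:2]-p.x[:2]; s=p.x[2]
    print(cams,'br',b.x.round(3),round(b.fun),'fx',p.x.round(3),round(p.fun),'rel',d@[np.cos(s),np.sin(s)],d@[-np.sin(s),np.cos(s)])
  for c in F: show(c,b.x,p.x)
E
python3 -c "
from fit2 import *
run('f1')"
```

```text
['top'] br [510.122 -78.861   1.408] 105 fx [517.002 -27.67    1.414] 35 rel -51.63764826487479 -1.1990479969523888
['side'] br [510.073 -79.671   1.416] 46 fx [517.765 -29.67    1.409] 191 rel -50.58729533548639 -0.4492194311115626
['top', 'side'] br [510.485 -79.324   1.408] 151 fx [517.542 -28.609   1.411] 228 rel -51.1916288713091 -1.1216250077677805
```

```bash
cat >> h.py <<'E'
def goal(P,yaw):
    s=r.sense(); Rt=R.from_euler('xyz',s['tcp_rot']).as_matrix()
    d=Rt.T@(np.array(P,float)-s['eef_pos'])/10
    rel=Rt.T@(R.from_euler('xyz',[np.pi,0,yaw]).as_matrix()); rv=R.from_matrix(rel).as_rotvec(degrees=True)
    print('shift cm',d.round(3),'rotvec deg',rv.round(2)); 
E
python3 -c "
from h import *
goal([510.5,-79.3,160],1.411)"
```

```text
shift cm [-50.433 -51.289   7.13 ] rotvec deg [-0.    0.   77.79]
```

>>> drive_tool(moves=[[0,[-4,-4.1,0],6],[0,[-8,-8.2,0],13],[0,[-12.2,-12.4,0],20],[0,[-16.4,-16.7,0],27],[0,[-20.7,-21,0],34],[0,[-25,-25.4,0],41],[0,[-29.3,-29.8,0],48],[0,[-33.6,-34.2,0],55],[0,[-37.9,-38.6,0],62],[0,[-42.2,-43,0.5],68],[0,[-46.5,-47.3,1],73],[0,[-50.4,-51.3,2],77.8]], grip_force=40)

```text
clock: 2.5
eef_pos: [511.2, -81.5, 211.7]
tcp_rot: [3.14, -0.0, 1.407]
contact_force: [0.7, 1.1, 0.2]
opening: 1.001
```

```bash
python3 -c "
from h import *
goal([510.5,-79.3,160],1.411); s=r.sense(); print(s['clock'],s['eef_pos'],s['tcp_rot'],s['contact_force'],s['wrist_torque'],s['qpos'])"
```

```text
shift cm [ 0.209 -0.117  5.168] rotvec deg [ 0.1  -0.01 -0.2 ]
2.5 [511.2205461  -81.54214312 211.68040162] [ 3.13986102e+00 -9.36776538e-05  1.40744961e+00] [0.65614749 1.06523455 0.2309128 ] [ 0.07115853 -0.05419075  0.02494003] [-1.61129411e-01  2.06772275e-01  1.88213377e+00  1.03511874e-04
  1.05095478e+00  2.16604189e-03]
```

>>> drive_tool(moves=[[0,[0.2,-0.1,3],-0.2],[0,[0.2,-0.1,6],-0.2],[0,[0.2,-0.1,9],-0.2],[0,[0.2,-0.1,11.2],-0.2],[0,[0.2,-0.1,12],-0.2],[0,[0.2,-0.1,12],-0.2]])

```text
clock: 3.25
eef_pos: [510.8, -79.4, 91.7]
tcp_rot: [3.14, -0.0, 1.411]
contact_force: [-0.8, 0.4, -0.1]
opening: 1.003
```

```bash
python3 - <<'E'
from fit2 import *
s=r.sense(); print(s['clock'],s['eef_pos'],s['tcp_rot'],s['contact_force'],s['wrist_torque'])
for c,(a,b,e,d) in {'top':(200,120,330,240),'side':(210,120,340,260)}.items():
    f=r.grab_frame(c); cv2.imwrite(f'pics/d_{c}.png',cv2.resize(f['color'][b:d,a:e,::-1],None,fx=4,fy=4,interpolation=cv2.INTER_CUBIC))
E
```

```text
3.25 [510.78279333 -79.41625792  91.67486568] [ 3.14028550e+00 -1.01168418e-04  1.41096826e+00] [-0.75297427  0.40349737 -0.05352391] [-0.00341853  0.03583007 -0.01138052]
```

View pics/d_top.png

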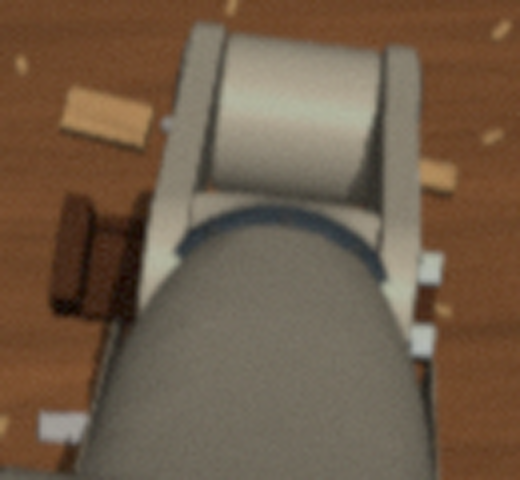

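View pics/d_side.png

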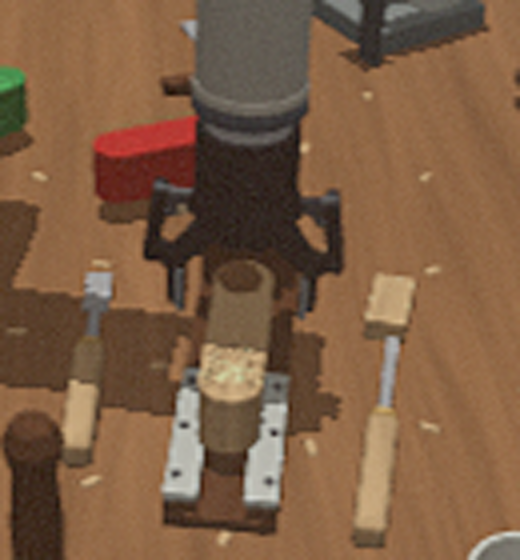

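The fingers straddle the bar evenly in the side view: pads at (178,300) and (305,310), bar centre at column 241. I'll lower the rest of the way and close.

>>> drive_tool(moves=[[0,[0,0,1.5],0],[0,[0,0,3],0],[0,[0,0,4.2],0],[0,[0,0,4.7],0],[0,[0,0,4.7],0]])

```text
clock: 3.98
eef_pos: [511.3, -79.5, 45.0]
tcp_rot: [3.14, -0.0, 1.411]
contact_force: [0.7, -0.3, 0.5]
opening: 0.999
```

>>> drive_tool(moves=[[0.2,[0,0,0],0],[0.3,[0,0,0],0],[0.35,[0,0,0],0],[0.4,[0,0,0],0],[0.45,[0,0,0],0],[0.5,[0,0,0],0],[0.55,[0,0,0],0],[0.6,[0,0,0],0]], grip_force=25)

```text
clock: 4.97
eef_pos: [510.8, -79.4, 45.0]
tcp_rot: [3.14, -0.0, 1.411]
contact_force: [-4.2, 0.5, 6.0]
opening: 0.534
```

```bash
python3 - <<'E'
from fit2 import *
s=r.sense(); print(s['clock'],s['eef_pos'],s['tcp_rot'],s['contact_force'],s['wrist_torque'],s['opening'])
for c,(a,b,e,d) in {'side':(210,120,340,260)}.items():
    f=r.grab_frame(c); cv2.imwrite(f'pics/g_{c}.png',cv2.resize(f['color'][b:d,a:e,::-1],None,fx=4,fy=4,interpolation=cv2.INTER_CUBIC))
E
```

```text
4.975 [510.81701932 -79.42628739  44.98578363] [ 3.14045366e+00 -8.60882825e-05  1.41096454e+00] [-4.22737212  0.5094144   5.96595958] [0.14300163 0.6763874  0.02184937] 0.5338428418653471
```

View pics/g_side.png

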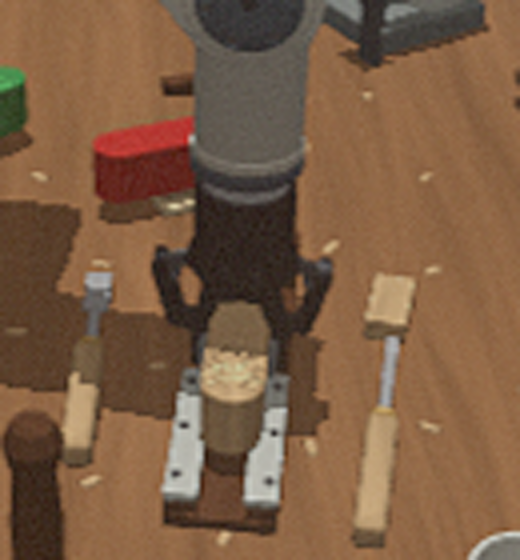

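>>> drive_tool(moves=[[0.7,[0,0,0],0],[0.7,[0,0,0],0],[0.7,[0,-0.03,-0.05],0],[0.7,[0,-0.06,-0.1],0],[0.7,[0,-0.1,-0.15],0],[0.7,[0,-0.1,-0.2],0],[0.7,[0,-0.1,-0.2],0],[0.7,[0,-0.1,-0.2],0]], grip_force=50)

```text
clock: 6.02
eef_pos: [509.8, -79.2, 47.0]
tcp_rot: [3.14, -0.0, 1.411]
contact_force: [-0.6, -0.2, -3.2]
opening: 0.535
```

```bash
python3 - <<'E'
from h import *
s=r.sense(); print(s['clock'],s['eef_pos'],s['tcp_rot'],s['contact_force'],s['wrist_torque'],s['opening'])
E
```

```text
6.025 [509.81106779 -79.24535968  46.98702035] [ 3.14047176e+00 -6.58704805e-05  1.41107729e+00] [-0.6357876  -0.18362617 -3.18540169] [ 0.01406858 -0.02070247  0.02945709] 0.5349362136101561
```

The bracket hangs free, with about 3.2 N of weight on the tool. Now I'll slide it.

>>> drive_tool(moves=[[0.7,[0.1,0,0],0],[0.7,[0.3,0,0],0],[0.7,[0.7,0,0],0],[0.7,[1.1,0,0],0],[0.7,[1.5,0,0],0],[0.7,[2.0,0,0],0],[0.7,[2.5,0,0],0],[0.7,[3.0,0,0],0],[0.7,[3.4,0,0],0],[0.7,[3.7,0,0],0],[0.7,[3.9,0,0],0],[0.7,[4.0,0,0],0]])

```text
clock: 7.52
eef_pos: [516.2, -39.7, 47.0]
tcp_rot: [3.14, -0.0, 1.411]
contact_force: [0.2, -0.0, -3.3]
opening: 0.531
```

```bash
python3 - <<'E'
from h import *
s=r.sense(); print(s['clock'],s['eef_pos'],s['tcp_rot'],s['contact_force'],s['wrist_torque'],s['opening'])
E
```

```text
7.525 [516.19942135 -39.68500947  46.97972508] [ 3.14047953e+00 -8.17121944e-05  1.41101700e+00] [ 0.164342   -0.03394641 -3.26994917] [ 0.00362636 -0.01848803  0.01283244] 0.5308361310524513
```

Still free. From here I'll go in small steps until contact.

>>> drive_tool(moves=[[0.7,[0.1,0,0],0],[0.7,[0.2,0,0],0],[0.7,[0.35,0,0],0],[0.7,[0.5,0,0],0],[0.7,[0.6,0,0],0],[0.7,[0.7,0,0],0],[0.7,[0.75,0,0],0],[0.7,[0.8,0,0],0]])

```text
clock: 8.52
eef_pos: [517.5, -31.7, 47.0]
tcp_rot: [3.14, -0.0, 1.411]
contact_force: [-0.5, 0.2, -3.6]
opening: 0.529
```

>>> drive_tool(moves=[[0.7,[0.05,0,0],0],[0.7,[0.1,0,0],0],[0.7,[0.15,0,0],0],[0.7,[0.15,0,0],0]])

```text
clock: 9.02
eef_pos: [517.7, -30.3, 47.0]
tcp_rot: [3.14, -0.0, 1.411]
contact_force: [0.3, 0.0, -3.3]
opening: 0.532
```

>>> drive_tool(moves=[[0.7,[0.05,0,0],0],[0.7,[0.1,0,0],0],[0.7,[0.15,0,0],0],[0.7,[0.15,0,0],0]])

```text
clock: 9.52
eef_pos: [518.0, -28.7, 47.0]
tcp_rot: [3.14, -0.0, 1.411]
contact_force: [0.1, -0.5, -3.7]
opening: 0.53
```

>>> drive_tool(moves=[[0.7,[0.05,0,0],0],[0.7,[0.1,0,0],0],[0.7,[0.1,0,0],0]])

```text
clock: 9.9
eef_pos: [518.1, -28.2, 47.0]
tcp_rot: [3.14, 0.001, 1.411]
contact_force: [-1.0, -5.7, -2.1]
opening: 0.533
```

>>> drive_tool(moves=[[0.7,[0.05,0,0],0],[0.7,[0.1,0,0],0],[0.7,[0.1,0,0],0]])

```text
clock: 10.28
eef_pos: [518.1, -28.2, 47.1]
tcp_rot: [3.14, 0.002, 1.412]
contact_force: [-1.7, -9.8, -0.7]
opening: 0.534
```

Contact is felt: 10 N against the slide at y=-28.2, where vision put the release at -28.6. I'll check the rosette before lifting.

```bash
python3 - <<'E'
from h import *
f=r.grab_frame('side'); a,b,e,d=210,120,340,260; cv2.imwrite('pics/s_side.png',cv2.resize(f['color'][b:d,a:e,::-1],None,fx=4,fy=4,interpolation=cv2.INTER_CUBIC))
f=r.grab_frame('top'); a,b,e,d=200,120,330,240; cv2.imwrite('pics/s_top.png',cv2.resize(f['color'][b:d,a:e,::-1],None,fx=4,fy=4,interpolation=cv2.INTER_CUBIC))
E
```

```text
(no output)
```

View pics/s_side.png

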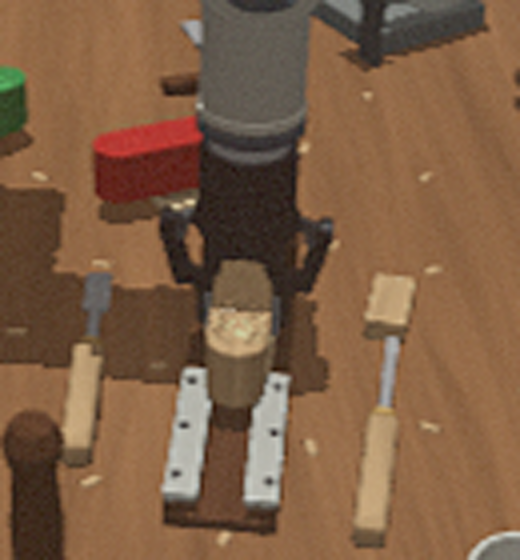

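View pics/s_top.png

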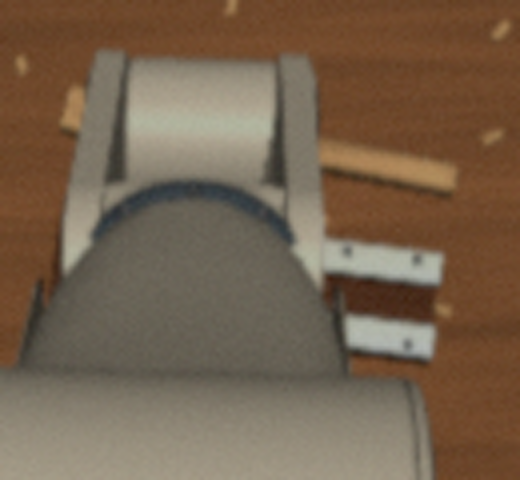

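Now the bracket's tail is clear of the lips' start at (250,370), and the rosette is hidden behind the hand. Next I'll back off 1 mm and lift gently.

>>> drive_tool(moves=[[0.7,[-0.05,0,0],0],[0.7,[-0.1,0,0],0],[0.7,[-0.1,0,0],0],[0.7,[-0.1,0,-0.1],0],[0.7,[-0.1,0,-0.3],0],[0.7,[-0.1,0,-0.6],0],[0.7,[-0.1,0,-0.9],0],[0.7,[-0.1,0,-1.1],0],[0.7,[-0.1,0,-1.2],0]])

```text
clock: 11.5
eef_pos: [518.0, -29.2, 59.3]
tcp_rot: [3.14, 0.002, 1.412]
contact_force: [-1.2, -0.5, -3.5]
opening: 0.532
```

```bash
python3 - <<'E'
from h import *
s=r.sense(); print(s['clock'],s['eef_pos'],s['tcp_rot'],s['contact_force'],s['wrist_torque'],s['opening'])
E
```

```text
11.5 [518.02841337 -29.15314762  59.34084836] [3.14016471e+00 1.82859433e-03 1.41184029e+00] [-1.15298042 -0.4630703  -3.53519946] [-0.00609888 -0.00296729  0.01223584] 0.5324301641128171
```

Free. I'll lift the rest.

>>> drive_tool(moves=[[0.7,[0,0,-0.2],0],[0.7,[0,0,-0.6],0],[0.7,[0,0,-1.1],0],[0.7,[0,0,-1.7],0],[0.7,[0,0,-2.3],0],[0.7,[0,0,-2.9],0],[0.7,[0,0,-3.5],0],[0.7,[0,0,-4.1],0],[0.7,[0,0,-4.6],0],[0.7,[0,0,-5.0],0],[0.7,[0,0,-5.3],0],[0.7,[0,0,-5.4],0]])

```text
clock: 13.0
eef_pos: [518.0, -29.0, 113.5]
tcp_rot: [3.14, 0.002, 1.412]
contact_force: [0.0, -0.3, -3.8]
opening: 0.53
```

>>> drive_tool(moves=[[0.7,[0,0,-0.2],0],[0.7,[0,0,-0.6],0],[0.7,[0,0,-1.1],0],[0.7,[0,0,-1.7],0],[0.7,[0,0,-2.3],0],[0.7,[0,0,-2.9],0],[0.7,[0,0,-3.5],0],[0.7,[0,0,-4.1],0],[0.7,[0,0,-4.6],0],[0.7,[0,0,-5.0],0],[0.7,[0,0,-5.3],0],[0.7,[0,0,-5.4],0]])

```text
clock: 14.5
eef_pos: [518.0, -28.9, 167.6]
tcp_rot: [3.14, 0.002, 1.412]
contact_force: [0.2, -0.4, -4.1]
opening: 0.535
```

>>> drive_tool(moves=[[0.7,[0,0,0],0],[0.7,[0,0,0],0],[0.7,[0,0,0],0],[0.7,[0,0,0],0]])

```text
clock: 15.0
eef_pos: [517.9, -28.9, 167.5]
tcp_rot: [3.14, 0.002, 1.412]
contact_force: [0.5, 0.5, -3.7]
opening: 0.533
```

```bash
python3 - <<'E'
from h import *
s=r.sense(); print(s['clock'],s['eef_pos'],s['tcp_rot'],s['contact_force'],s['wrist_torque'],s['opening'],abs(s['qvel']).max())
f=r.grab_frame('side'); a,b,e,d=210,100,340,240; cv2.imwrite('pics/e_side.png',cv2.resize(f['color'][b:d,a:e,::-1],None,fx=4,fy=4,interpolation=cv2.INTER_CUBIC))
for c in('side','top'):
  for o in r.outline_of('rosette',c)[:3]: print(c,o['score'],o['at'],o['mask'].sum())
f=r.grab_frame('top'); a,b,e,d=180,100,330,240; cv2.imwrite('pics/e_top.png',cv2.resize(f['color'][b:d,a:e,::-1],None,fx=4,fy=4,interpolation=cv2.INTER_CUBIC))
E
```

```text
15.0 [517.94295007 -28.92110955 167.52998705] [3.14006220e+00 1.82222280e-03 1.41186993e+00] [ 0.46633173  0.53241993 -3.69472939] [0.00251446 0.01458193 0.0232465 ] 0.5333323262484703 0.0022662640347022958
```

View pics/e_side.png

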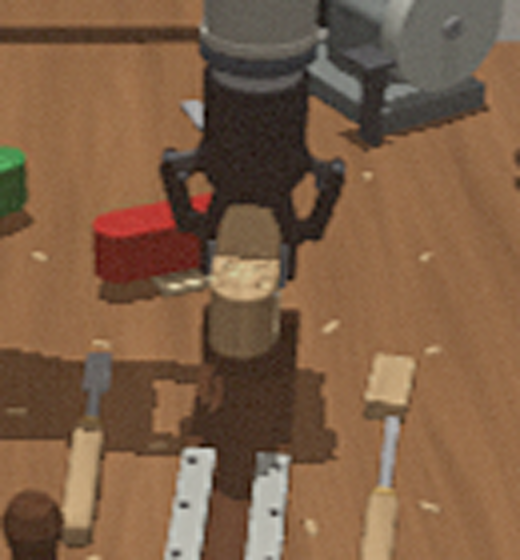

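View pics/e_top.png

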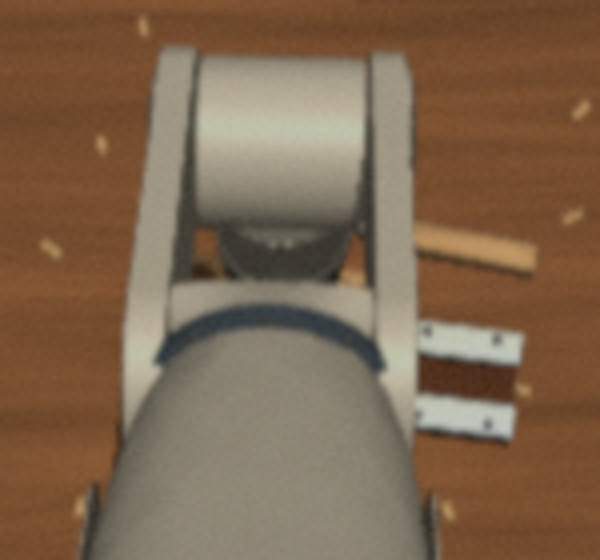

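```bash
python3 - <<'E'
from fit import *
f=r.grab_frame('side');u0,v0,u1,v1=210,100,340,240
ov=cv2.resize(f['color'][v0:v1,u0:u1],None,fx=5,fy=5,interpolation=cv2.INTER_CUBIC)
for z,c in((209.5,(0,255,0)),(159.5,(255,255,0))):
    h=(hull(f,place(stad([z]),518,-28.9,1.411))-[u0,v0]+.5)*5; cv2.polylines(ov,[h.astype(int)],True,c,1)
cv2.imwrite('pics/lv.png',ov[:,:,::-1])
E
```

```text
(no output)
```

View pics/lv.png

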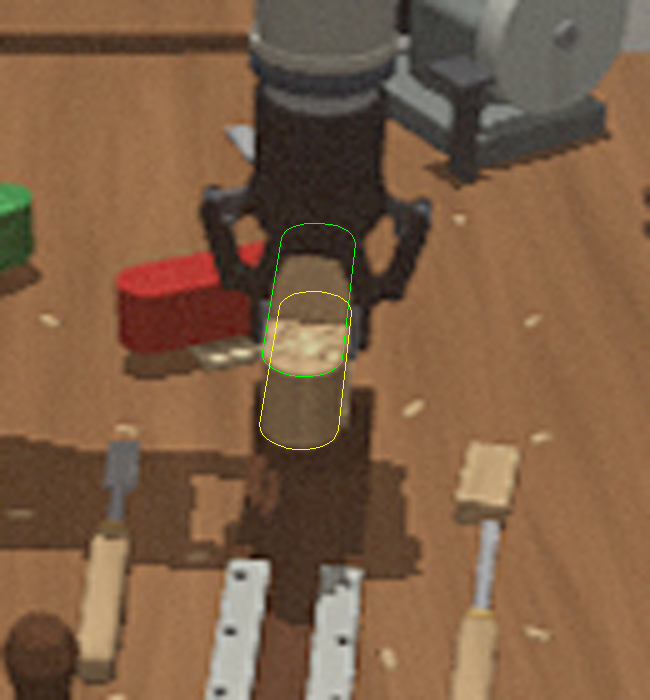

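The lifted bar matches the level model to within about 1 px, and there is no fallen rosette in either picture. I'm handing in.

```bash
python3 -c "
from rig import r
print(r.sign_off())"
```

```text
the job is handed in; nothing more can be done
None
```

The bracket is out of the fixture and held still and level in the gripper, its foot about 120 mm above the channel floor and over the place it was lifted from. I could not confirm by sight that the rosette is still on top, because the hand hides it in both cameras.

- **Slide:** I gripped the bracket at mid-length, raised it 2 mm and slid it about 52 mm. It met the end stop with about 10 N at y = -28.2 mm, where the pictures had put it at -28.6 mm. I backed off 1 mm and lifted straight up.
- **Last checks at 15.0 s of the 40 s allowed:**
  - The grip was firm, with the opening at 0.533 and about 3.7 N of weight on the wrist.
  - The arm was still.
  - The visible tail end matched a level model to about 1 pixel (roughly 0.03 rad).
- **Rosette:** no sign of it fallen appears in what the cameras could see. The rosette detector returned nothing in the last look, so it neither confirmed nor contradicted this.
- **Wrenching and other things:** the highest force reading at the wrist was about 10 N, at the stop. The other things on the bench looked undisturbed in the pictures, though I did not measure their positions afterwards.

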